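Find the heavier lens cell by weight and present it to the lens checker

ROBOT

A 6-joint arm with a two-finger parallel gripper is mounted at the origin on a cart in front of the work surface, level with it; the furniture and walls round the work are solid. World frame = base frame: x ahead of the robot, y to its left, z up, the work surface at z = 0. Lengths are in m, angles in rad, forces in N, time in s.
With the tool pointing down it reaches from about 0.35 to 0.975 m from the base axis. Payload 4.9 kg.
Tool frame: the origin (TCP) lies on the front face of the gripper's body, between the roots of the fingers; the fingertips stand ctrl.tip_extent ahead of it and the grasp point (between the pads) lies 54 mm ahead of it (ctrl.tip_extent is the distance from the TCP to the fingertips, in m); z points along the fingers, y is the line along which they close (so a half turn about z gives the same grasp; the last joint's range is limited). The gripper opens to 85 mm and grips with 20 to 120 N. Pads are 22 mm wide; open, the fingers measure 114 mm over their backs; the gripper's body (76 mm by 85 mm) begins 54 mm behind the grasp point. The pads swing forward as they close: fully open they stand 13 mm farther back than shut.
Start: joints at [-1.341, 0.053, 1.613, -0, 1.476, -0.119], TCP at [0.214, -0.587, 0.304] pointing down, gripper open.
Joint ranges: [-3.01, 3.01], [-1.01, 2.22], [0.06, 2.58], [-1.02, 4.17], [0.09, 2.62], [-3.14, 3.14]. Speed limits (rad/s): [2.57, 2.57, 3.14, 3.14, 3.14, 3.14].

INTERFACE

Orientations are given as a rotation vector (axis times angle).
In Python, from station import ctrl gives the robot as it stands.
- The arm moves only by the tool apply_moves, never from a script. Its argument "rows" is one flat list of numbers, 6 for each row, row after row: the shift along the tool's x, y, z normalised to -1 to 1, where 1 is 0.6 m, then the turn, a rotation vector about the tool's x, y, z normalised to -1 to 1, where 1 is 90 degrees. A call has 1 to 20 rows; each row is the pose to reach, as a shift and turn from the pose commanded when the call began, along the tool's axes at that moment; what a row does not reach only later rows make up. A row lasts 1/10 s, in which the tool goes at most 50 mm and 8.59 degrees, less where a joint would pass 70% of its speed; a pose out of reach is approached as far as the arm can. A call with a number of a shift or a turn outside -1 to 1 is refused whole. A call with a gripper value outside its range is refused whole. "grip" is the opening, from 0 (shut) to 1 (fully open), set as the call begins (left out, the last holds). The fingers move at their own pace and stop on an object; "grip_force" is the grip in N (left out, the last holds). Time passes only in rows, so rows that repeat a pose let the fingers close. It gives the time, the measured TCP pose, the force, the opening and the grip force at its end, in the units of the state.
- ctrl.get_obs(): the state, without advancing time (a new reading comes with each control period).
- ctrl.get_image(name): name is "scene" or "top"; returns (picture, depth): 400x640x3 uint8, blue, green, red; 400x640 float32, m along the optical axis (not along the pixel's ray), 0 where there is no reading.
- ctrl.camera_model(name): a dict with "mtx" (3x3 intrinsics, pixels), "R" (3x3) and "t" (3): a world point X has camera coordinates R X + t. Camera axes: x right, y down, z forward; pixel columns grow to the right and rows downward; lengths in m; the calibration is good to about 2 mm. A picture is of the moment at which its call begins. camera_model takes no time and is no camera call.
- ctrl.finish_job(): hands the job in; it is judged then, once.
The state is a dict: "t": time; "q": joint angles; "dq": joint speeds; "effort": joint torques, N m; "tool_pos": TCP position; "tool_rot": TCP orientation; "contact_force": force on the tool from outside, world axes, zero at the start; "wrist_torque": the same for the moment, N m; "opening": finger opening in m; "grip_force": force on a finger pad.
Only numpy, scipy, OpenCV 4.12 (cv2) and the standard library are available. Lean on these libraries where they do the work, as an engineer would, in place of code of your own. Each camera call takes 0.05 s, during which the arm holds its last target. There are 200 camera calls.

TASK

First turn the focus dial of the lens checker until its pointer stands at the raised index rib, and let go of it. Then lift the two look-alike lens cells well clear of the table, one at a time, to feel which is heavier, setting each down upright on the table rather than dropping it and leaving the other objects alone. Finish with the lighter cell standing upright on the table and the heavier one held in the gripper, level and centred, about 35 mm above the checker's round window without touching it: the program ends while still holding it there.

Things in the scene. Friction and masses are not known exactly. Their poses are not given: they have to be found in the camera images.
- checker: lens checker, a fixed white instrument box 100 x 220 x 50 mm (x, y, z) on the table. Origin: centre of its underside; z up. On its top: the focus dial, axis at x 0, y -55 mm, and a round black window turret (58 mm diameter at its foot, 50 mm at the top, top 80 mm above the table), axis at x 0, y +60 mm. Its -x side faces the robot.
- window (a point): centre of the glass window on top of the turret, 80 mm above the table; axes as the checker's.
- index (a point): the raised dark index rib (15 x 5 mm, 3 mm high) on the box top, 40 mm from the dial's axis toward the checker's -x, the side facing the robot; shorter black scale ticks stand left and right of it.
- dial_grip (a point): top centre of the dial's black grip bar, on the dial's axis, 84.5 mm above the table; x axis along the bar toward the pointer, z up; turns with the dial. The bar is 46 mm long, 12 mm thick and 26 mm tall (its foot 58.5 mm above the table), on a round skirt 48 mm in diameter; a white line on top and a white nose at the foot mark the pointer end.
- dial (a joint): angle of the focus dial, rad, 0 to 2.8, growing clockwise seen from above. At 0 the pointer points nearly along the checker's -y; at 1.50 it stands at the index rib (along the checker's -x). Light friction (about 0.06 N m); it stays where it is left. It starts between 0.1 and 0.6.
- cell_a: one of two lens cells that look exactly alike: an upright dark steel cylinder 44 mm in diameter and 40 mm tall with a knurled band and a glass on top. Origin: centre of its underside; z up. One cell weighs about 0.10 to 0.14 kg, the other 0.40 to 0.54 kg; which is which changes from start to start and nothing visible tells: lift them.
- cell_b: the other lens cell, same look, size and origin.
- magnifier: bystander: a loose hand lens with a red handle, 148 x 62 x 13 mm, lying on the table. Origin: centre of its underside.
- coverslip_box: bystander: a loose small white carton, 41 x 53 x 22 mm. Origin: centre of its underside.
- lens_tissue: bystander: a loose flat pale blue carton, 67 x 101 x 14 mm. Origin: centre of its underside.

How it is judged:
On the way, in this order (a step that is already met when the one before it is completed fails the run):
1. the dial's pointer stands at the index rib (within 0.12 rad) and the dial has been let go (value of joint dial between 1.38 and 1.62 rad and contact force between the fingers and checker below 0.1 N), for 0.2 s.
2. the lighter cell is lifted at least 20 mm in the gripper while the heavier one (known by a contact force above 3 N) stands upright (((height (world z) of cell_a above 0.02 m and contact force between the fingers and cell_a above 0.5 N and height (world z) of cell_b between -0.006 and 0.006 m and angle between cell_b's own z axis and vertical below 0.1 rad and linear speed of cell_b below 0.02 m/s and contact force between each of the arm, the fingers and cell_b below 0.1 N and contact force between cell_b and anything else above 3 N) or (height (world z) of cell_b above 0.02 m and contact force between the fingers and cell_b above 0.5 N and height (world z) of cell_a between -0.006 and 0.006 m and angle between cell_a's own z axis and vertical below 0.1 rad and linear speed of cell_a below 0.02 m/s and contact force between each of the arm, the fingers and cell_a below 0.1 N and contact force between cell_a and anything else above 3 N))), for 0.2 s.
3. the heavier cell is lifted at least 20 mm in the gripper while the lighter one (contact force below 3 N) stands upright again, let go (((height (world z) of cell_a above 0.02 m and contact force between the fingers and cell_a above 0.5 N and height (world z) of cell_b between -0.006 and 0.006 m and angle between cell_b's own z axis and vertical below 0.1 rad and linear speed of cell_b below 0.02 m/s and contact force between each of the arm, the fingers and cell_b below 0.1 N and contact force between cell_b and anything else below 3 N) or (height (world z) of cell_b above 0.02 m and contact force between the fingers and cell_b above 0.5 N and height (world z) of cell_a between -0.006 and 0.006 m and angle between cell_a's own z axis and vertical below 0.1 rad and linear speed of cell_a below 0.02 m/s and contact force between each of the arm, the fingers and cell_a below 0.1 N and contact force between cell_a and anything else below 3 N))), for 0.2 s.
At the end, for the whole second after the job is handed in: Heavier cell held still and level (0.15 rad), underside 15 to 60 mm above the window, axis within 12 mm of its centre, touching only the fingers; lighter cell upright (0.1 rad), still and untouched on the table; dial pointer within 0.12 rad of the index rib (((horizontal distance between cell_a and window below 0.012 m and z of cell_a in the frame of window between 0.015 and 0.06 m and angle between cell_a's own z axis and vertical below 0.15 rad and linear speed of cell_a below 0.03 m/s and contact force between the fingers and cell_a above 0.5 N and contact force between cell_a and checker below 0.1 N and height (world z) of cell_b between -0.006 and 0.006 m and angle between cell_b's own z axis and vertical below 0.1 rad and linear speed of cell_b below 0.02 m/s and contact force between each of the arm, the fingers and cell_b below 0.1 N and contact force between cell_b and anything else below 3 N) or (horizontal distance between cell_b and window below 0.012 m and z of cell_b in the frame of window between 0.015 and 0.06 m and angle between cell_b's own z axis and vertical below 0.15 rad and linear speed of cell_b below 0.03 m/s and contact force between the fingers and cell_b above 0.5 N and contact force between cell_b and checker below 0.1 N and height (world z) of cell_a between -0.006 and 0.006 m and angle between cell_a's own z axis and vertical below 0.1 rad and linear speed of cell_a below 0.02 m/s and contact force between each of the arm, the fingers and cell_a below 0.1 N and contact force between cell_a and anything else below 3 N)) and value of joint dial between 1.38 and 1.62 rad); the arm keeps its last pose, push and grip.
It fails at once if a cell is let go in the air (more than 15 mm up) ((height (world z) of cell_a above 0.015 m and contact force between the fingers and cell_a below 0.05 N) or (height (world z) of cell_b above 0.015 m and contact force between the fingers and cell_b below 0.05 N)).
It fails at once if a cell is tipped over (angle between any of cell_a, cell_b's own z axis and vertical above 0.7 rad).
It fails at once if a bystander (hand lens, white carton, pale blue carton) is shifted more than 30 mm (distance of any of magnifier, coverslip_box, lens_tissue from where it was at the start of the episode above 0.03 m).
It also fails if it takes over 72 s, if anything falls off the work surface, if the arm or the gripper's body presses on something with over 40 N, if the wrist force passes 120 N, or if a joint passes its speed limit or range.

## Working session

There is one attempt and no reset: what is moved stays moved. The work goes in short steps, Python scripts to look and compute and a tool call to move; the robot and the scene stay as the last step left them, time stands still between calls to the robot, and variables do not carry over. Pictures are saved under pics/ and viewed, at most 10 in all, crops included, and the job is handed in when it is done.

Besides the shell and the picture viewer there is one more tool, called after "Request:" by a JSON object that holds its "method" and its "body", one argument or row to a line. apply_moves: Moves the arm, as the interface text tells. Its arguments: {"type":"object","properties":{"rows":{"type":"array","items":{"type":"number"}},"grip":{"type":"number"},"grip_force":{"type":"number"}},"required":["rows"]}

```bash
mkdir -p pics; cat > h.py <<'E'
import numpy as np, cv2
from scipy.spatial.transform import Rotation as R
from station import ctrl
def pts(name):
    im,d=ctrl.get_image(name); c=ctrl.camera_model(name); K=c["mtx"]
    v,u=np.mgrid[0:400,0:640]
    P=np.stack([(u-K[0][2])/K[0][0]*d,(v-K[1][2])/K[1][1]*d,d],-1)
    W=(P-np.array(c["t"]))@np.array(c["R"])
    W[d==0]=np.nan
    return im,W
E
python3 - <<'E'
from h import *
o=ctrl.get_obs();print({k:np.round(v,3) for k,v in o.items()},ctrl.tip_extent)
for n in("top","scene"):
    im,W=pts(n);cv2.imwrite(f"pics/{n}0.png",im);np.save(f"/tmp/{n}W.npy",W);c=ctrl.camera_model(n);print(np.round(c["mtx"],1).tolist(),np.round(c["R"],3).tolist(),np.round(c["t"],3))
E
```

```text
{'t': np.float64(0.0), 'q': array([-1.341,  0.053,  1.614,  0.   ,  1.476, -0.119]), 'dq': array([-0.001, -0.002,  0.001,  0.001, -0.   , -0.001]), 'effort': array([-1.0000e-03, -3.9368e+01, -3.7018e+01, -0.0000e+00,  7.0000e-03,
        0.0000e+00]), 'tool_pos': array([ 0.213, -0.587,  0.303]), 'tool_rot': array([-3.092, -0.545,  0.   ]), 'contact_force': array([-0.227,  0.285,  0.827]), 'wrist_torque': array([-0.004,  0.036, -0.055]), 'grip_force': np.float64(0.0), 'opening': np.float64(0.085)} 0.0726
[[507.4, 0.0, 325.2], [0.0, 507.4, 197.9], [0.0, 0.0, 1.0]] [[0.025, -1.0, 0.01], [-0.982, -0.026, -0.187], [0.187, -0.005, -0.982]] [0.045 0.54  1.311]
[[395.3, 0.0, 322.1], [0.0, 395.3, 207.2], [0.0, 0.0, 1.0]] [[-0.708, -0.707, -0.013], [-0.372, 0.388, -0.844], [0.601, -0.592, -0.537]] [0.446 0.228 0.726]
```

View pics/top0.png

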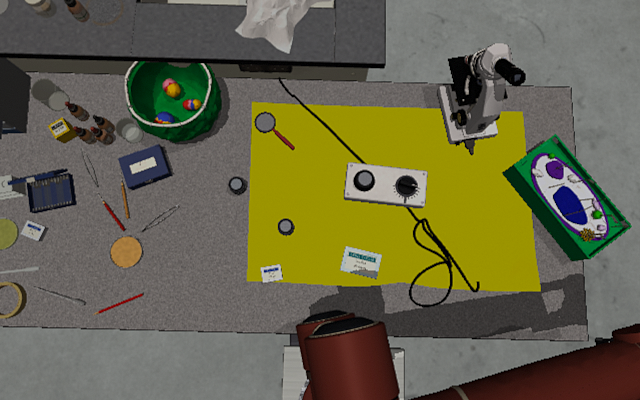

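View pics/scene0.png

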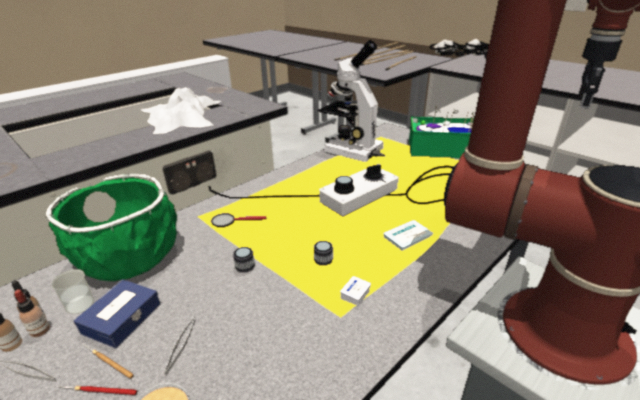

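The top picture shows the cells at about (237,185) and (286,227). The checker is centred near (386,185), with its turret at (364,180) and its dial at (407,187). Next I measure these points from depth.

```bash
python3 - <<'E'
from h import *
W=np.load("/tmp/topW.npy");im=cv2.imread("pics/top0.png")
def reg(u,v,r,z0,z1):
    w=W[v-r:v+r,u-r:u+r].reshape(-1,3);w=w[(w[:,2]>z0)&(w[:,2]<z1)];return w
print("cols",W[185,225:250,2].round(3))
for n,a in dict(a=(237,185,14,.03,.06),b=(286,227,14,.03,.06),tur=(364,180,16,.07,.1),bar=(407,187,16,.066,.1)).items():
    w=reg(*a);
    if len(w)==0: print(n,"none");continue
    (c,s,an)=cv2.minAreaRect((w[:,:2]*1000).astype(np.float32));cc,rr=cv2.minEnclosingCircle((w[:,:2]*1000).astype(np.float32))
    print(n,len(w),np.median(w,0).round(4),"rect",np.round(c,1),np.round(s,1),an,"circ",np.round(cc,1),rr)
w=reg(386,185,50,.044,.056);m=cv2.minAreaRect((w[:,:2]*1000).astype(np.float32));print("box",len(w),m,np.median(w[:,2]))
w=reg(360,262,30,.008,.02);print("tissue",len(w),w.mean(0) if len(w) else 0)
b=cv2.resize(im[150:220,330:440],None,fx=7,fy=7,interpolation=cv2.INTER_CUBIC)
cv2.imwrite("pics/crop1.png",b)
E
```

```text
cols [-0.005  0.002  0.002  0.002  0.045  0.04   0.045  0.049  0.039  0.04
  0.04   0.044  0.042  0.049  0.042  0.044  0.037  0.044  0.043  0.037
  0.024  0.008  0.003  0.001  0.002]
a 213 [0.5733 0.3008 0.0415] rect [574.1 300.8] [42.1 41.2] 4.16385555267334 circ [573.8 301.6] 22.42732810974121
b 211 [0.4621 0.1627 0.0411] rect [463.  162.3] [42.6 40.8] 89.68803405761719 circ [462.6 163.2] 22.210721969604492
tur 282 [ 0.5884 -0.0444  0.0813] rect [589.7 -44.2] [49.8 48.6] 6.587935447692871 circ [589.3 -44.4] 25.474895477294922
bar 108 [ 0.5779 -0.158   0.0835] rect [ 569.9 -155.9] [46.3 30.6] 73.34503173828125 circ [ 577.8 -158.6] 23.60724449157715
box 2221 ((553.9766845703125, -109.79335021972656), (236.85208129882812, 159.99429321289062), 84.82503509521484) 0.050707297530669215
tissue 1162 [ 0.36669274 -0.04619122  0.01370575]
```

View pics/crop1.png

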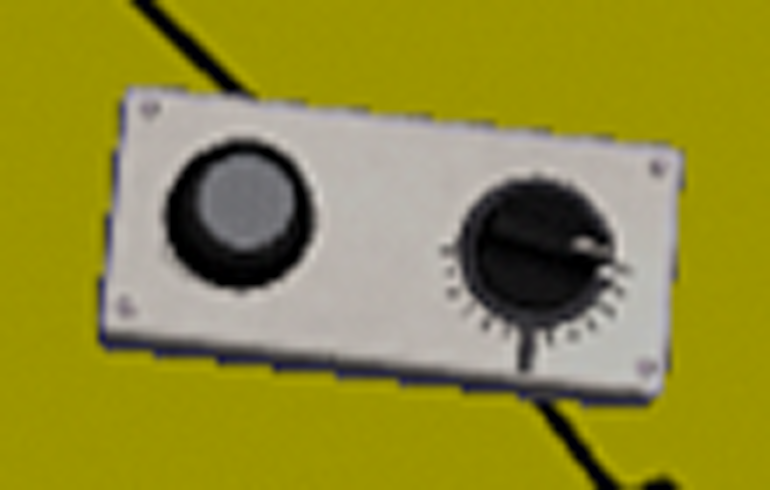

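The crop (7x, offset 330,150) shows the index rib at about (526,350). The bar pointer end is near (605,258), to the right and slightly down. The box top corners are at about (128,90), (682,150), (658,388) and (105,333).

```bash
cat >> h.py <<'E'
def cast(name,uv,z):
    c=ctrl.camera_model(name);K=np.array(c["mtx"]);Rm=np.array(c["R"]);t=np.array(c["t"])
    uv=np.atleast_2d(np.array(uv,float));r=np.c_[uv,np.ones(len(uv))]@np.linalg.inv(K).T@Rm
    o=-Rm.T@t;return o+r*((z-o[2])/r[:,2])[:,None]
E
python3 - <<'E'
from h import *
W=np.load("/tmp/topW.npy");im=cv2.imread("pics/top0.png")
f=lambda p:np.array(p,float)/7+[330,150]-.43
C=cast("top",f([(128,90),(682,150),(658,388),(105,333)]),.05)[:,:2];print(C.round(4).tolist())
print("sides",np.linalg.norm(np.roll(C,-1,0)-C,axis=1),"centre",C.mean(0))
for i,j in((1,0),(2,3)): e=C[j]-C[i];print("yaw",np.arctan2(-e[0],e[1]))
for i,j in((3,0),(2,1)): e=C[j]-C[i];print("yaw",np.arctan2(e[1],e[0]))
# white mask (top face incl. sides)
m=(im.min(2)>110)&(W[...,2]>.043)&(W[...,2]<.06);m[:,:340]=0;m[:,432:]=0;m[:150]=0;m[215:]=0
v,u=np.nonzero(m);w=cast("top",np.c_[u,v],.05)[:,:2]*1000
print("maskrect",cv2.minAreaRect(w.astype(np.float32)),len(w))
print("rib",cast("top",f([(527,335),(524,370)]),.053))
print("dial",cast("top",f([(600,258),(485,235)]),.0845))
m=(W[...,2]>.077)&(W[...,2]<.095);m[:,:390]=0;m[:,425:]=0;m[:170]=0;m[205:]=0
w=W[m][:,:2]*1000;print("bar",cv2.minAreaRect(w.astype(np.float32)),len(w),w.mean(0))
d=np.linalg.svd(w-w.mean(0))[2][0];print(d)
for r in (W[176:198,394:420,2]*1000): print(' '.join('%3.0f'%x for x in r))
E
```

```text
[[0.6389, -0.0001], [0.6208, -0.2157], [0.5267, -0.2053], [0.5425, 0.0071]]
sides [0.2163145  0.09470953 0.21297592 0.09674008] centre [ 0.58223323 -0.10349947]
yaw -0.08391204526542409
yaw -0.07424361195329354
yaw -0.0749277477402788
yaw -0.1100940770576033
maskrect ((582.8192138671875, -103.6897201538086), (217.12835693359375, 98.0576171875), 84.84130096435547) 2030
rib [[ 0.54544763 -0.15459766  0.053     ]
 [ 0.53177292 -0.15338662  0.053     ]]
dial [[ 0.5695131  -0.17701433  0.0845    ]
 [ 0.57719964 -0.13374248  0.0845    ]]
bar ((578.4481201171875, -158.74948120117188), (45.755393981933594, 12.55903148651123), 73.34503173828125) 85 [ 578.26374655 -158.87338184]
[0.28459409 0.95864811]
 51  53  51  47  56  48  53  48  51  54  56  52  60  59  54  52  49  52  48  48  52  50  53  54  50  49
 49  53  55  49  56  53  52  56  50  57  62  58  61  60  60  57  59  55  49  52  46  48  50  50  50  50
 54  51  56  47  55  55  53  62  59  62  61  61  59  59  59  60  61  59  63  59  56  49  52  49  50  51
 51  46  51  54  50  49  57  87  85  87  58  58  63  57  62  63  62  57  59  62  52  5
[... 1189 characters left out ...]
  59  63  63  60  65  58  58  56  62  62  61  62  51  54  55  54  52  47  51
 48  54  46  51  50  49  47  59  56  57  58  60  58  60  57  68  60  63  52  50  54  53  53  46  51  51
 58  52  51  53  52  47  52  50  52  52  61  66  58  59  65  59  54  51  56  49  50  50  53  51  52  51
 50  49  45  49  48  53  49  52  50  49  54  54  50  51  53  48  51  49  51  53  48  54  56  52  51  56
 51  56  48  51  52  49  50  45  48  52  50  50  58  49  48  57  56  51  50  51  54  54  48  46  50  46
 48  53  52  50  52  52  51  51  53  55  50  56  54  49  50  49  53  53  51  48  48  50  50  53  54  48
 51  55  54  52  47  57  53  49  52  50  52  58  53  55  56  56  49  51  48  49  51  43  54  55  54  53
```

```bash
cat >> h.py <<'E'
def go(x,y,z,head=None):
    "normalised shift and turn from the present pose to TCP x,y,z, tool down, tool x axis at world angle head (mod pi)"
    o=ctrl.get_obs();A=R.from_rotvec(o["tool_rot"]);p=np.array(o["tool_pos"])
    h0=np.arctan2(*A.as_matrix()[1::-1,0])
    if head is None: head=h0
    head=h0+(head-h0+np.pi/2)%np.pi-np.pi/2
    B=R.from_matrix(np.c_[[np.cos(head),np.sin(head),0],[np.sin(head),-np.cos(head),0],[0,0,-1]])
    s=A.inv().apply(np.array([x,y,z])-p)/.6;t=(A.inv()*B).as_rotvec()/(np.pi/2)
    print("row",s.round(4).tolist(),t.round(4).tolist(),"| t",o["t"].round(2),"head",h0.round(4),"open",o["opening"].round(4),"F",o["contact_force"].round(2),"q6",o["q"][5].round(2))
E
python3 -c "
from h import *
go(.5782,-.1586,.22,1.2823)"
```

```text
Traceback (most recent call last):
  File "h.py", line 23, in go
    print("row",s.round(4).tolist(),t.round(4).tolist(),"| t",o["t"].round(2),"head",h0.round(4),"open",o["opening"].round(4),"F",o["contact_force"].round(2),"q6",o["q"][5].round(2))
                                                              ^^^^^^^^^^^^
AttributeError: 'float' object has no attribute 'round'
```

```bash
sed -i 's/o\["t"\].round(2)/round(float(o["t"]),2)/;s/o\["opening"\].round(4)/round(float(o["opening"]),4)/;s/o\["contact_force"\].round(2)/np.round(o["contact_force"],2)/;s/o\["q"\]\[5\].round(2)/round(float(o["q"][5]),2)/' h.py
python3 -c "
from h import *
go(.5782,-.1586,.22,1.2823)"
```

```text
row [0.8152, -0.4629, 0.139] [-0.0011, -0.0007, -0.5943] | t 0.1 head 0.3488 open 0.0853 F [-0.02  1.17  0.81] q6 -0.12
```

Request:
{"method": "apply_moves", "body": {
  "rows": [0.8152, -0.4629, 0.139, 0, 0, -0.594, 0.8152, -0.4629, 0.139, 0, 0, -0.594, 0.8152, -0.4629, 0.139, 0, 0, -0.594, 0.8152, -0.4629, 0.139, 0, 0, -0.594, 0.8152, -0.4629, 0.139, 0, 0, -0.594, 0.8152, -0.4629, 0.139, 0, 0, -0.594, 0.8152, -0.4629, 0.139, 0, 0, -0.594, 0.8152, -0.4629, 0.139, 0, 0, -0.594, 0.8152, -0.4629, 0.139, 0, 0, -0.594, 0.8152, -0.4629, 0.139, 0, 0, -0.594, 0.8152, -0.4629, 0.139, 0, 0, -0.594, 0.8152, -0.4629, 0.139, 0, 0, -0.594, 0.8152, -0.4629, 0.139, 0, 0, -0.594, 0.8152, -0.4629, 0.139, 0, 0, -0.594, 0.8152, -0.4629, 0.139, 0, 0, -0.594, 0.8152, -0.4629, 0.139, 0, 0, -0.594],
  "grip": 1,
  "grip_force": 20
}}

```text
t: 1.7
tool_pos: [0.5777, -0.1605, 0.2208]
tool_rot: [2.52, 1.876, 0.0]
contact_force: [-0.3, -0.8, 0.1]
opening: 0.0854
grip_force: 0.0
```

```bash
python3 -c "
from h import *
go(.5782,-.1586,.136,1.2823)"
```

```text
row [0.0033, -0.0002, 0.1414] [0.0002, 0.0002, -0.0016] | t 1.7 head 1.2797 open 0.0854 F [-0.28 -0.83  0.14] q6 -0.1
```

Request:
{"method": "apply_moves", "body": {
  "rows": [0.002, 0, 0.06, 0, 0, 0, 0.003, 0, 0.11, 0, 0, 0, 0.003, 0, 0.1414, 0, 0, 0, 0.003, 0, 0.1414, 0, 0, 0, 0.003, 0, 0.1414, 0, 0, 0]
}}

```text
t: 2.2
tool_pos: [0.5787, -0.1582, 0.1362]
tool_rot: [2.519, 1.877, 0.0]
contact_force: [0.9, 0.7, 0.1]
opening: 0.0853
grip_force: 0.0
```

Request:
{"method": "apply_moves", "body": {
  "rows": [0, 0, 0, 0, 0, 0, 0, 0, 0, 0, 0, 0, 0, 0, 0, 0, 0, 0, 0, 0, 0, 0, 0, 0, 0, 0, 0, 0, 0, 0, 0, 0, 0, 0, 0, 0, 0, 0, 0, 0, 0, 0, 0, 0, 0, 0, 0, 0],
  "grip": 0,
  "grip_force": 25
}}

```text
t: 3.0
tool_pos: [0.579, -0.1574, 0.1361]
tool_rot: [2.518, 1.879, 0.0]
contact_force: [-1.2, 0.6, 3.9]
opening: 0.0111
grip_force: 28.9
```

```bash
python3 -c "
from h import *
go(.5782,-.1586,.136,1.2823)"
```

```text
row [-0.0023, -0.0007, 0.0001] [0.0001, 0.0, -0.0002] | t 3.0 head 1.2821 open 0.0111 F [-1.18  0.6   3.92] q6 -0.1
```

Request:
{"method": "apply_moves", "body": {
  "rows": [0, 0, 0, 0, 0, 0.07, 0, 0, 0, 0, 0, 0.14, 0, 0, 0, 0, 0, 0.21, 0, 0, 0, 0, 0, 0.28, 0, 0, 0, 0, 0, 0.35, 0, 0, 0, 0, 0, 0.42, 0, 0, 0, 0, 0, 0.49, 0, 0, 0, 0, 0, 0.56, 0, 0, 0, 0, 0, 0.63, 0, 0, 0, 0, 0, 0.7, 0, 0, 0, 0, 0, 0.77, 0, 0, 0, 0, 0, 0.84, 0, 0, 0, 0, 0, 0.875, 0, 0, 0, 0, 0, 0.875, 0, 0, 0, 0, 0, 0.875, 0, 0, 0, 0, 0, 0.875]
}}

```text
t: 4.6
tool_pos: [0.5794, -0.1581, 0.1361]
tool_rot: [3.137, -0.144, 0.003]
contact_force: [1.6, -4.2, -0.2]
opening: 0.0114
grip_force: 28.5
```

```bash
python3 -c "
from h import *
go(.5782,-.1586,.136,-.093)"
```

```text
row [-0.0019, 0.001, 0.0002] [0.0009, -0.0013, 0.0007] | t 4.6 head -0.0919 open 0.0114 F [ 1.57 -4.16 -0.24] q6 1.27
```

Request:
{"method": "apply_moves", "body": {
  "rows": [0, 0, 0, 0, 0, 0, 0, 0, 0, 0, 0, 0, 0, 0, 0, 0, 0, 0, 0, 0, 0, 0, 0, 0, 0, 0, 0, 0, 0, 0, 0, 0, -0.05, 0, 0, 0, 0, 0, -0.12, 0, 0, 0, 0, 0, -0.19, 0, 0, 0, 0, 0, -0.19, 0, 0, 0],
  "grip": 1
}}

```text
t: 5.5
tool_pos: [0.5819, -0.1586, 0.2581]
tool_rot: [3.134, -0.145, 0.02]
contact_force: [0.9, -0.6, 1.4]
opening: 0.0851
grip_force: 0.0
```

```bash
python3 -c "
from h import *
go(.4628,.1627,.2,-.092)"
```

```text
row [-0.2483, -0.5152, 0.0916] [0.0024, -0.0083, -0.0002] | t 5.5 head -0.0923 open 0.0851 F [ 0.89 -0.6   1.36] q6 1.27
```

Request:
{"method": "apply_moves", "body": {
  "rows": [-0.2483, -0.5152, 0.09, 0, 0, 0, -0.2483, -0.5152, 0.09, 0, 0, 0, -0.2483, -0.5152, 0.09, 0, 0, 0, -0.2483, -0.5152, 0.09, 0, 0, 0, -0.2483, -0.5152, 0.09, 0, 0, 0, -0.2483, -0.5152, 0.09, 0, 0, 0, -0.2483, -0.5152, 0.09, 0, 0, 0, -0.2483, -0.5152, 0.09, 0, 0, 0, -0.2483, -0.5152, 0.09, 0, 0, 0, -0.2483, -0.5152, 0.09, 0, 0, 0]
}}

```text
t: 6.5
tool_pos: [0.4595, 0.1635, 0.1957]
tool_rot: [3.138, -0.146, 0.0]
contact_force: [-0.2, -0.6, 0.6]
opening: 0.0854
grip_force: 0.0
```

```bash
python3 - <<'E'
from h import *
im,W=pts("top");cv2.imwrite("pics/top1.png",im)
s,_=pts("scene")
b=cv2.resize(im[150:220,330:440],None,fx=7,fy=7,interpolation=cv2.INTER_CUBIC);cv2.imwrite("pics/crop2.png",b)
m=(W[...,2]>.077)&(W[...,2]<.095);m[:,:390]=0;m[:,425:]=0;m[:170]=0;m[205:]=0
w=W[m][:,:2]*1000;print("bar",cv2.minAreaRect(w.astype(np.float32)),len(w),w.mean(0))
d=np.linalg.svd(w-w.mean(0))[2][0];d*=-np.sign(d[0]);print("heading",np.arctan2(d[1],d[0]),"index",np.pi-.093)
go(.4628,.1627,.076,-.092)
E
```

```text
bar ((578.4533081054688, -158.86244201660156), (13.18506908416748, 43.530364990234375), 83.01311492919922) 82 [ 578.27433679 -157.93158813]
heading 3.0280303820013175 index 3.048592653589793
row [0.005, 0.0001, 0.1999] [0.0, -0.0003, -0.0017] | t 6.6 head -0.0947 open 0.0854 F [-0.4  -0.36  0.13] q6 1.85
```

View pics/crop2.png

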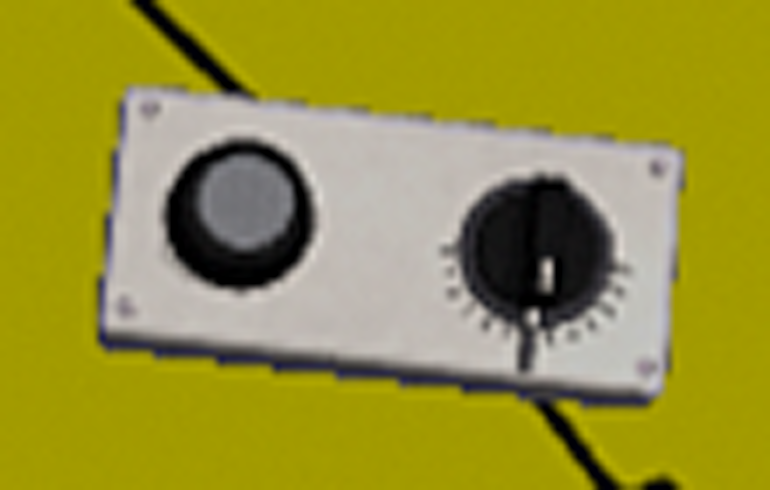

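The dial pointer's nose at (532,315) meets the rib at (526,350), and the bar heading of 3.03 agrees with the rib direction of 3.03–3.05. The dial is set, so I go down on the first cell.

Request:
{"method": "apply_moves", "body": {
  "rows": [0.003, 0, 0.05, 0, 0, 0, 0.004, 0, 0.1, 0, 0, 0, 0.005, 0, 0.15, 0, 0, 0, 0.005, 0, 0.19, 0, 0, 0, 0.005, 0, 0.2, 0, 0, 0, 0.005, 0, 0.2, 0, 0, 0, 0.005, 0, 0.2, 0, 0, 0]
}}

```text
t: 7.3
tool_pos: [0.4633, 0.1636, 0.0771]
tool_rot: [-3.138, 0.147, -0.003]
contact_force: [-0.3, -0.0, 0.7]
opening: 0.0851
grip_force: 0.0
```

Request:
{"method": "apply_moves", "body": {
  "rows": [0, 0, 0, 0, 0, 0, 0, 0, 0, 0, 0, 0, 0, 0, 0, 0, 0, 0, 0, 0, 0, 0, 0, 0, 0, 0, 0, 0, 0, 0, 0, 0, 0, 0, 0, 0, 0, 0, 0, 0, 0, 0, 0, 0, 0, 0, 0, 0],
  "grip": 0,
  "grip_force": 50
}}

```text
t: 8.1
tool_pos: [0.4629, 0.1642, 0.0769]
tool_rot: [-3.137, 0.145, -0.003]
contact_force: [-1.4, 0.8, 6.4]
opening: 0.0432
grip_force: 51.1
```

```bash
python3 -c "
from h import *
go(.4628,.1627,.076,-.092)"
```

```text
row [0.0001, 0.0026, 0.0015] [-0.0006, -0.001, -0.0004] | t 8.1 head -0.0926 open 0.0432 F [-1.37  0.8   6.44] q6 1.85
```

Request:
{"method": "apply_moves", "body": {
  "rows": [0, 0, -0.01, 0, 0, 0, 0, 0, -0.03, 0, 0, 0, 0, 0, -0.06, 0, 0, 0, 0, 0, -0.09, 0, 0, 0, 0, 0, -0.11, 0, 0, 0, 0, 0, -0.12, 0, 0, 0, 0, 0, -0.12, 0, 0, 0, 0, 0, -0.12, 0, 0, 0, 0, 0, -0.12, 0, 0, 0, 0, 0, -0.12, 0, 0, 0, 0, 0, -0.12, 0, 0, 0, 0, 0, -0.12, 0, 0, 0, 0, 0, -0.12, 0, 0, 0, 0, 0, -0.12, 0, 0, 0]
}}

```text
t: 9.5
tool_pos: [0.4621, 0.1638, 0.1477]
tool_rot: [3.138, -0.146, 0.0]
contact_force: [-0.4, -0.4, -5.7]
opening: 0.043
grip_force: 51.9
```

```bash
python3 -c "
from h import *
go(.4628,.1627,.076,-.092)
for i in range(4): ctrl.get_image('top'); print(ctrl.get_obs()['contact_force'])"
```

```text
row [0.0013, 0.0018, 0.1194] [0.0, -0.0, -0.0004] | t 9.5 head -0.0927 open 0.043 F [-0.4  -0.42 -5.75] q6 1.85
[-0.58543306 -0.41394608 -4.75155689]
[ 0.3248844   0.47461988 -5.06974487]
[ 0.49460138  0.30409586 -5.38236766]
[-0.38035357 -0.33791642 -4.34115924]
```

A pull of about 5 N makes this one (cell at 0.463, 0.163) the heavier. I set it down gently and go for the other.

Request:
{"method": "apply_moves", "body": {
  "rows": [0, 0, 0.03, 0, 0, 0, 0, 0, 0.06, 0, 0, 0, 0, 0, 0.085, 0, 0, 0, 0, 0, 0.1, 0, 0, 0, 0, 0, 0.108, 0, 0, 0, 0, 0, 0.113, 0, 0, 0, 0, 0, 0.117, 0, 0, 0, 0, 0, 0.12, 0, 0, 0, 0, 0, 0.12, 0, 0, 0, 0, 0, 0.12, 0, 0, 0, 0, 0, 0.12, 0, 0, 0, 0, 0, 0.12, 0, 0, 0]
}}

```text
t: 10.9
tool_pos: [0.4628, 0.164, 0.077]
tool_rot: [-3.138, 0.145, -0.002]
contact_force: [-4.2, -1.9, 6.7]
opening: 0.0432
grip_force: 52.8
```

Request:
{"method": "apply_moves", "body": {
  "rows": [0, 0, 0, 0, 0, 0, 0, 0, 0, 0, 0, 0, 0, 0, 0, 0, 0, 0, 0, 0, 0, 0, 0, 0, 0, 0, 0, 0, 0, 0, 0, 0, 0, 0, 0, 0, 0, 0, -0.05, 0, 0, 0, 0, 0, -0.12, 0, 0, 0, 0, 0, -0.19, 0, 0, 0, 0, 0, -0.2, 0, 0, 0, 0, 0, -0.2, 0, 0, 0],
  "grip": 1
}}

```text
t: 12.0
tool_pos: [0.4632, 0.1641, 0.1978]
tool_rot: [-3.137, 0.145, -0.007]
contact_force: [-0.6, 0.5, -0.4]
opening: 0.0851
grip_force: 0.0
```

```bash
python3 -c "
from h import *
go(.574,.301,.2,-.092)"
```

```text
row [0.1628, -0.2443, -0.0026] [-0.0008, -0.0028, -0.0003] | t 12.0 head -0.0925 open 0.0851 F [-0.57  0.47 -0.39] q6 1.85
```

Request:
{"method": "apply_moves", "body": {
  "rows": [0.08, -0.12, 0, 0, 0, 0, 0.13, -0.19, 0, 0, 0, 0, 0.1628, -0.2443, 0, 0, 0, 0, 0.1628, -0.2443, 0, 0, 0, 0, 0.1628, -0.2443, 0, 0, 0, 0, 0.1628, -0.2443, 0, 0, 0, 0, 0.1628, -0.2443, 0, 0, 0, 0]
}}

```text
t: 12.7
tool_pos: [0.5717, 0.2998, 0.1938]
tool_rot: [3.137, -0.146, -0.005]
contact_force: [-0.4, -0.3, 0.7]
opening: 0.0855
grip_force: 0.0
```

```bash
python3 - <<'E'
from h import *
im,W=pts("top");cv2.imwrite("pics/top2.png",im[100:300,200:460].repeat(3,0).repeat(3,1)[:600,:780])
w=W[227-14:227+14,286-14:286+14].reshape(-1,3);w=w[(w[:,2]>.03)&(w[:,2]<.06)]
print(len(w),np.median(w,0))
go(.574,.301,.077,-.092)
E
```

```text
214 [0.46193935 0.1627988  0.04178601]
row [0.0037, -0.0027, 0.1957] [0.0007, 0.0013, -0.0008] | t 12.75 head -0.0933 open 0.0854 F [ 0.    0.04 -0.6 ] q6 2.03
```

View pics/top2.png

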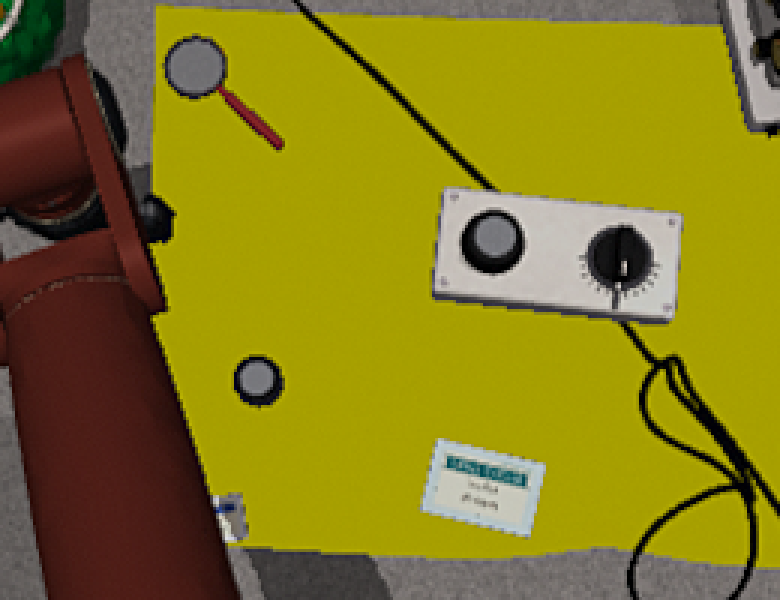

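The heavier cell stands upright at crop pixel (258,380), back where it was, and the bystanders are undisturbed. The arm is over the second cell, so I go down and grip it.

Request:
{"method": "apply_moves", "body": {
  "rows": [0.002, -0.001, 0.05, 0, 0, 0, 0.003, -0.002, 0.1, 0, 0, 0, 0.0037, -0.0027, 0.15, 0, 0, 0, 0.0037, -0.0027, 0.185, 0, 0, 0, 0.0037, -0.0027, 0.195, 0, 0, 0, 0.0037, -0.0027, 0.195, 0, 0, 0, 0.0037, -0.0027, 0.195, 0, 0, 0]
}}

```text
t: 13.45
tool_pos: [0.576, 0.3022, 0.0803]
tool_rot: [-3.137, 0.146, -0.003]
contact_force: [0.4, 0.1, 1.8]
opening: 0.0853
grip_force: 0.0
```

Request:
{"method": "apply_moves", "body": {
  "rows": [0, 0, 0, 0, 0, 0, 0, 0, 0, 0, 0, 0, 0, 0, 0, 0, 0, 0, 0, 0, 0, 0, 0, 0, 0, 0, 0, 0, 0, 0, 0, 0, 0, 0, 0, 0, 0, 0, 0, 0, 0, 0, 0, 0, 0, 0, 0, 0],
  "grip": 0,
  "grip_force": 50
}}

```text
t: 14.25
tool_pos: [0.5761, 0.3025, 0.08]
tool_rot: [-3.138, 0.145, -0.003]
contact_force: [-0.3, -0.7, 6.4]
opening: 0.0426
grip_force: 51.3
```

Request:
{"method": "apply_moves", "body": {
  "rows": [0, 0, -0.01, 0, 0, 0, 0, 0, -0.03, 0, 0, 0, 0, 0, -0.06, 0, 0, 0, 0, 0, -0.09, 0, 0, 0, 0, 0, -0.11, 0, 0, 0, 0, 0, -0.12, 0, 0, 0, 0, 0, -0.12, 0, 0, 0, 0, 0, -0.12, 0, 0, 0, 0, 0, -0.12, 0, 0, 0, 0, 0, -0.12, 0, 0, 0, 0, 0, -0.12, 0, 0, 0, 0, 0, -0.12, 0, 0, 0, 0, 0, -0.12, 0, 0, 0, 0, 0, -0.12, 0, 0, 0]
}}

```text
t: 15.65
tool_pos: [0.5753, 0.3022, 0.1506]
tool_rot: [3.138, -0.145, -0.0]
contact_force: [-0.6, 0.7, -0.2]
opening: 0.0427
grip_force: 50.9
```

```bash
python3 -c "
from h import *
go(.574,.301,.076,-.092)
for i in range(4): ctrl.get_image('top'); print(ctrl.get_obs()['contact_force'])"
```

```text
row [-0.0019, 0.0022, 0.1244] [0.0, 0.0, -0.0004] | t 15.65 head -0.0926 open 0.0427 F [-0.58  0.71 -0.18] q6 2.03
[-0.46350827 -0.29511083 -1.10830972]
[ 0.07453498  0.25772808 -1.64243553]
[ 0.39323266 -0.61221935 -0.65278241]
[-0.0090061   0.46778434 -0.96012461]
```

About 1 N, so this is the lighter cell, as expected. I set it down and return to the heavier one.

Request:
{"method": "apply_moves", "body": {
  "rows": [0, 0, 0.03, 0, 0, 0, 0, 0, 0.06, 0, 0, 0, 0, 0, 0.085, 0, 0, 0, 0, 0, 0.1, 0, 0, 0, 0, 0, 0.108, 0, 0, 0, 0, 0, 0.113, 0, 0, 0, 0, 0, 0.117, 0, 0, 0, 0, 0, 0.12, 0, 0, 0, 0, 0, 0.12, 0, 0, 0, 0, 0, 0.12, 0, 0, 0, 0, 0, 0.12, 0, 0, 0, 0, 0, 0.12, 0, 0, 0]
}}

```text
t: 17.05
tool_pos: [0.5758, 0.3024, 0.08]
tool_rot: [-3.138, 0.145, -0.002]
contact_force: [-3.3, -0.9, 5.2]
opening: 0.0431
grip_force: 51.5
```

Request:
{"method": "apply_moves", "body": {
  "rows": [0, 0, 0, 0, 0, 0, 0, 0, 0, 0, 0, 0, 0, 0, 0, 0, 0, 0, 0, 0, 0, 0, 0, 0, 0, 0, 0, 0, 0, 0, 0, 0, 0, 0, 0, 0, 0, 0, -0.05, 0, 0, 0, 0, 0, -0.12, 0, 0, 0, 0, 0, -0.19, 0, 0, 0, 0, 0, -0.2, 0, 0, 0, 0, 0, -0.2, 0, 0, 0],
  "grip": 1
}}

```text
t: 18.15
tool_pos: [0.5764, 0.3027, 0.2015]
tool_rot: [-3.136, 0.145, -0.007]
contact_force: [-0.5, 0.3, -0.4]
opening: 0.0856
grip_force: 0.0
```

```bash
python3 -c "
from h import *
go(.4628,.1635,.2,-.092)"
```

```text
row [-0.1671, 0.2484, 0.0012] [-0.0014, -0.0029, -0.0003] | t 18.15 head -0.0926 open 0.0856 F [-0.49  0.3  -0.38] q6 2.03
```

Request:
{"method": "apply_moves", "body": {
  "rows": [-0.08, 0.12, 0, 0, 0, 0, -0.13, 0.19, 0, 0, 0, 0, -0.1671, 0.2484, 0, 0, 0, 0, -0.1671, 0.2484, 0, 0, 0, 0, -0.1671, 0.2484, 0, 0, 0, 0, -0.1671, 0.2484, 0, 0, 0, 0, -0.1671, 0.2484, 0, 0, 0, 0]
}}

```text
t: 18.85
tool_pos: [0.4619, 0.1635, 0.198]
tool_rot: [-3.138, 0.145, 0.001]
contact_force: [-0.0, 0.3, -0.3]
opening: 0.0854
grip_force: 0.0
```

```bash
python3 - <<'E'
from h import *
im,W=pts("scene");cv2.imwrite("pics/scene1.png",im)
im,W=pts("top")
w=W[185-14:185+14,237-14:237+14].reshape(-1,3);w=w[(w[:,2]>.03)&(w[:,2]<.06)]
print(len(w),np.median(w,0))
go(.4628,.1635,.078,-.092)
E
```

```text
192 [0.57535105 0.30269144 0.04165799]
row [0.0012, 0.0002, 0.2007] [0.0, 0.0003, 0.0001] | t 18.95 head -0.0918 open 0.0852 F [-0.01  0.2  -0.21] q6 1.85
```

View pics/scene1.png

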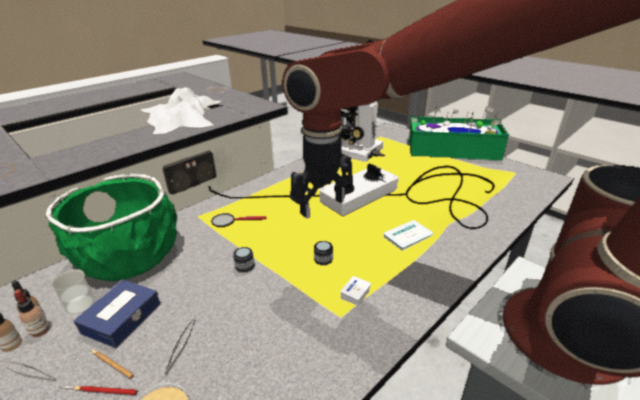

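The lighter cell stands upright at (244,259). The gripper is over the heavier one at (323,252).

Request:
{"method": "apply_moves", "body": {
  "rows": [0.001, 0, 0.05, 0, 0, 0, 0.001, 0, 0.1, 0, 0, 0, 0.001, 0, 0.15, 0, 0, 0, 0.001, 0, 0.19, 0, 0, 0, 0.001, 0, 0.2, 0, 0, 0, 0.001, 0, 0.2, 0, 0, 0, 0.001, 0, 0.2, 0, 0, 0]
}}

```text
t: 19.65
tool_pos: [0.4634, 0.1634, 0.0799]
tool_rot: [-3.138, 0.145, -0.003]
contact_force: [0.2, 0.5, 0.3]
opening: 0.0853
grip_force: 0.0
```

Request:
{"method": "apply_moves", "body": {
  "rows": [0, 0, 0, 0, 0, 0, 0, 0, 0, 0, 0, 0, 0, 0, 0, 0, 0, 0, 0, 0, 0, 0, 0, 0, 0, 0, 0, 0, 0, 0, 0, 0, 0, 0, 0, 0, 0, 0, 0, 0, 0, 0, 0, 0, 0, 0, 0, 0],
  "grip": 0,
  "grip_force": 60
}}

```text
t: 20.45
tool_pos: [0.4631, 0.1634, 0.0801]
tool_rot: [-3.137, 0.146, -0.003]
contact_force: [-1.6, 0.3, 6.2]
opening: 0.043
grip_force: 61.2
```

Request:
{"method": "apply_moves", "body": {
  "rows": [0, 0, -0.01, 0, 0, 0, 0, 0, -0.03, 0, 0, 0, 0, 0, -0.06, 0, 0, 0, 0, 0, -0.1, 0, 0, 0, 0, 0, -0.14, 0, 0, 0, 0, 0, -0.18, 0, 0, 0, 0, 0, -0.22, 0, 0, 0, 0, 0, -0.25, 0, 0, 0, 0, 0, -0.26, 0, 0, 0, 0, 0, -0.26, 0, 0, 0, 0, 0, -0.26, 0, 0, 0]
}}

```text
t: 21.55
tool_pos: [0.4614, 0.1628, 0.2332]
tool_rot: [3.138, -0.145, -0.004]
contact_force: [0.1, -0.7, -5.8]
opening: 0.0431
grip_force: 61.9
```

```bash
python3 -c "
from h import *
go(.589,-.044,.24,-.092)"
```

```text
row [0.2436, 0.3235, -0.0116] [0.0005, 0.0015, -0.0004] | t 21.55 head -0.0926 open 0.0431 F [ 0.06 -0.67 -5.8 ] q6 1.85
```

Request:
{"method": "apply_moves", "body": {
  "rows": [0.01, 0.013, 0, 0, 0, 0, 0.03, 0.04, -0.01, 0, 0, 0, 0.06, 0.08, -0.01, 0, 0, 0, 0.09, 0.12, -0.01, 0, 0, 0, 0.12, 0.16, -0.01, 0, 0, 0, 0.15, 0.2, -0.01, 0, 0, 0, 0.18, 0.24, -0.01, 0, 0, 0, 0.21, 0.28, -0.01, 0, 0, 0, 0.23, 0.31, -0.01, 0, 0, 0, 0.2436, 0.3235, -0.01, 0, 0, 0, 0.2436, 0.3235, -0.01, 0, 0, 0, 0.2436, 0.3235, -0.01, 0, 0, 0, 0.2436, 0.3235, -0.01, 0, 0, 0]
}}

```text
t: 22.85
tool_pos: [0.5893, -0.0427, 0.2404]
tool_rot: [-3.138, 0.143, 0.001]
contact_force: [-0.4, -0.0, -5.3]
opening: 0.0425
grip_force: 62.0
```

```bash
python3 -c "
from h import *
go(.589,-.044,.195,-.092)"
```

```text
row [-0.0003, 0.0022, 0.0757] [-0.0003, 0.0005, 0.0004] | t 22.85 head -0.0914 open 0.0425 F [-0.39 -0.03 -5.32] q6 1.46
```

Request:
{"method": "apply_moves", "body": {
  "rows": [0, 0.001, 0.015, 0, 0, 0, 0, 0.002, 0.035, 0, 0, 0, 0, 0.002, 0.055, 0, 0, 0, 0, 0.002, 0.07, 0, 0, 0, 0, 0.002, 0.075, 0, 0, 0, 0, 0.002, 0.075, 0, 0, 0, 0, 0.002, 0.075, 0, 0, 0, 0, 0.002, 0.075, 0, 0, 0, 0, 0.002, 0.075, 0, 0, 0]
}}

```text
t: 23.75
tool_pos: [0.5901, -0.0451, 0.1964]
tool_rot: [3.138, -0.146, 0.002]
contact_force: [-0.8, -0.1, -5.3]
opening: 0.0425
grip_force: 61.9
```

```bash
python3 - <<'E'
from h import *
im,W=pts("scene")
cv2.imwrite("pics/scene2.png",cv2.resize(im[120:280,220:420],None,fx=3.5,fy=3.5,interpolation=cv2.INTER_CUBIC))
go(.589,-.044,.195,-.092)
E
```

```text
row [-0.0019, -0.0016, 0.0022] [0.0001, -0.0007, -0.0004] | t 23.8 head -0.0926 open 0.0431 F [-0.39  0.67 -6.24] q6 1.46
```

View pics/scene2.png

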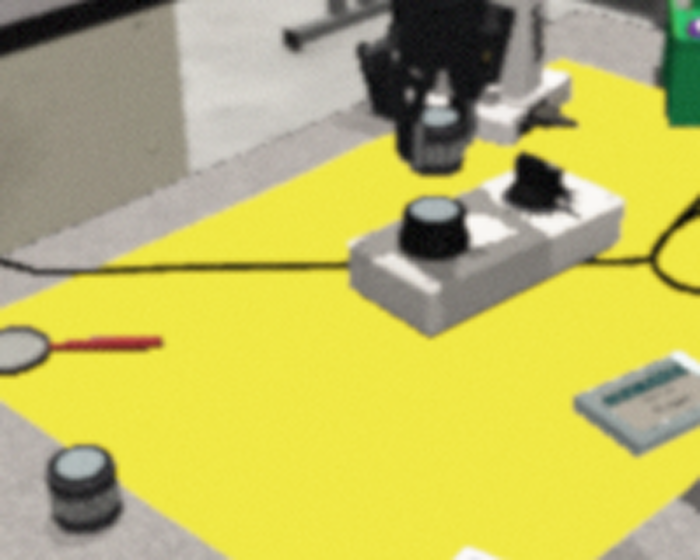

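The heavier cell is held level at crop pixel (438,140), above the turret at (435,225) with a clear gap. The lighter cell is upright at (84,488), and the measured pose is within 2 mm of the target, so I hand the job in.

```bash
python3 -c "
from station import ctrl
print(ctrl.finish_job())"
```

```text
the job is handed in; nothing more can be done
None
```

I handed the job in at about 24 s of the 72 s; no verdict came back, but my last measurements met the end conditions: dial pointer at the index rib, lighter cell upright on the table, heavier cell held level about 36 mm above the window and within about 2 mm of its centre.

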